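# Prop the specimen case's lid open on its rod

## Task

Lift the lid of the specimen case by the black grip on its prop rod, swing the rod's foot down onto the metal strip on the case's front, and feel along the strip until the foot drops home into the hole, so that the lid stays propped when you let go. The hole's place is not known beforehand; keep the foot's pressure on the strip gentle, do not force the lid back beyond what the rod needs, and leave the stones and the jar around the case alone.

Things in the scene. Friction and masses are not known exactly. Their poses are not given: they have to be found in the camera images.
- case: Dark wood case with clear hinged lid, fixed to the table, 130 (x) x 220 (y) x 96 mm with lid. Origin: centre of underside; x from the front face (where prop and strip are, facing the robot) to the back, y to the left along the front, z up. Lid hinge axis runs along x at y=+110, z=90 mm; the lid's free edge is at y=-110.
- lid (a joint): Lid angle, rad: 0 closed, grows as the free edge (y=-110) rises, stop at 1.4. Lid 0.2 to 0.36 kg; damped hinge: let go unpropped, it sinks shut slowly. It is not latched.
- prop (a joint): Prop rod swing, rad: at 0 the rod lies against its stop, 0.35 rad below the line of the lid, foot towards the hinge; grows as the foot swings away from the lid, to 1.25. In the case's y-z plane the rod runs from pivot to foot along (cos a, -sin a), a = lid + prop + 0.35. Stiff pivot (0.07 N m): the rod stays where it is put.
- prop_pivot (a point): Pivot of the prop rod on the lid's front edge, 160 mm from the lid hinge, at x=-77 mm in the case's frame; pivot axis along the case's x.
- prop_foot (a point): Rounded end of the prop rod (steel, 8 mm thick), 178 mm from the pivot. The rod moves in the plane x=-77 mm of the case. Foot home in the hole: about 23 to 26 mm above the case's underside, with the lid at about 0.75 rad.
- grip_mid (a point): Middle of the black round grip on the rod, 110 mm from the pivot: a peg 14 mm thick and 52 mm long that stands out from the rod along the case's -x (towards the robot); this point is at x=-130 mm in the case's frame, 53 mm off the rod. Pinch it from above or tilted, fingers on its left and right; the peg can turn between the fingers.
- jar: Clear jar of chips with black cap, 47x47x63 mm, loose bystander; origin at centre of underside.
- green_stone: Green viewing stone on its stand, 43x56x88 mm, loose bystander; origin at centre of underside.
- agate: Orange agate pebble, 40x52x28 mm, loose bystander; origin at centre of underside.
- river_stone: Pale river stone, 48x62x26 mm, loose bystander; origin at centre of underside.
- prop_rod: The steel prop rod itself, 178 mm long and 8 mm thick; origin at its pivot, y along the rod to the foot. It rests on and enters the aluminium strip on the case's front.
- strip_top (a point): A mark on the case 35 mm above its underside at x=-77, y=0 mm: the height of the flat top of the aluminium strip (20 mm wide, y surely from -60 to +12 mm). In it is one round hole, 11.5 mm wide, 11 mm deep; its centre lies somewhere from y=-52 to -8 mm (not measured; feel or see it). A lug 12 mm high ends the strip 52 mm beyond the hole towards -y.

How it is judged (in metres and radians):
On the way, in this order (a step that is already met when the one before it is completed fails the run):
1. the lid is raised with the rod's foot still clear above the strip (value of joint lid above 0.6 rad and z of prop_foot in the frame of case above 0.0365 m), for 0.2 s.
2. the foot is home in the hole (z of prop_foot in the frame of case below 0.03 m and y of prop_foot in the frame of case between -0.062 and 0.004 m and value of joint lid between 0.6 and 0.95 rad), for 0.2 s.
At the end, for the whole second after the job is handed in: The lid stands at rest, propped at 0.6 to 0.95 rad by the rod alone, with the rod's foot in the hole: less than 30 mm above the case's underside (strip top 35 mm) and between y=-62 and +4 mm in the case's frame (all of step 2 and velocity of joint lid between -0.05 and 0.05 rad/s); the robot touches nothing.
It fails at once if the rod is pressed on the strip with more than 20 N (contact force between prop_rod and case above 20 N).
It fails at once if the lid is forced back beyond 1.2 rad (value of joint lid above 1.2 rad).
It fails at once if the jar or one of the loose stones around the case is moved by more than 20 mm (distance of any of jar, green_stone, agate, river_stone from where it was at the start of the episode above 0.02 m).
It also fails if it takes over 54 s, if anything falls off the work surface, if the arm or the gripper's body presses on something with over 40 N, if the wrist force passes 120 N, or if a joint passes its speed limit or range.

## Robot

A 6-joint arm with a two-finger parallel gripper is mounted at the origin on a cart in front of the work surface, level with it; the furniture and walls round the work are solid. World frame = base frame: x ahead of the robot, y to its left, z up, the work surface at z = 0. Lengths are in m, angles in degrees, forces in N, time in s.
With the tool pointing down it reaches from about 0.375 to 0.9 m from the base axis. Payload 3.1 kg.
Tool frame: the origin (TCP) lies on the centre line of the jaws, within the pads' length; the fingertips stand finger_overhang ahead of it and the grasp point (between the pads) lies 5 mm behind it (finger_overhang is the distance from the TCP to the fingertips, in m); z points along the fingers, y is the line along which they close (so a half turn about z gives the same grasp; the last joint's range is limited). The gripper opens to 87 mm and grips with 3 to 60 N. Pads are 19 mm wide; open, the fingers measure 117 mm over their backs; the gripper's body (75 mm by 190 mm) begins 51 mm behind the grasp point.
Start: joints at [58.47, 30.224, 82.088, -0, 67.689, -10.227], TCP at [0.227, 0.582, 0.203] pointing down, gripper open.
Joint ranges: [-176.69, 176.69], [-43.24, 126.21], [12.49, 139.97], [-82, 262], [0, 151.66], [-163.58, 163.58]. Speed limits (degrees/s): [159.86, 159.86, 180, 180, 180, 180].

## Interface

Orientations are given as a 3x3 rotation matrix whose columns are the frame's x, y, z axes.
In Python, from rig import read_state, capture, calibration, hand_in, finger_overhang gives the robot as it stands.
- The arm moves only by the tool send_rows, never from a script. Its argument "plan" is a list of rows, each a list of 5 numbers: the closure in counts, from 0 (fully open) to 255 (shut), then the shift along the tool's x, y, z in m, then the turn about the tool's z in rad. A call has 1 to 20 rows; each row shifts and turns the commanded pose from where the row before left it, along the tool's axes as they then stand; what a row does not reach is not made up. A row lasts 1/12 s, in which the tool goes at most 41.7 mm and 7.16 degrees, less where a joint would pass 70% of its speed; a pose out of reach is approached as far as the arm can. A call is refused whole if a number of a shift passes 0.0417 or a number of a turn 0.125, either way. A call with a gripper value outside its range is refused whole. The fingers move at their own pace and stop on an object; the grip force is fixed at half the most. Time passes only in rows, so rows that do not move let the fingers close. It gives the time, the measured TCP pose, the force, the opening and the grip force at its end, in the units of the state.
- read_state(): the state, without advancing time (a new reading comes with each control period).
- capture(name): name is "scene" or "top" or "wrist"; returns (picture, depth): 400x640x3 uint8, blue, green, red; 400x640 float32, m along the optical axis (not along the pixel's ray), 0 where there is no reading.
- calibration(name): a dict with "fx", "fy", "cx", "cy" (pixels), "dist_coeffs" ([k1, k2, p1, p2, k3] as OpenCV has them; the pictures are not rectified), "xyz" and "rotation" of the camera in the world. Camera axes: x right, y down, z forward; pixel columns grow to the right and rows downward; lengths in m; the calibration is good to about 2 mm. A picture is of the moment at which its call begins: read the wrist's pose just before it. calibration takes no time and is no camera call; for the wrist camera it gives the pose at the moment of the call.
- hand_in(): hands the job in; it is judged then, once.
The state is a dict: "time_s": time; "joint_positions": joint angles; "qvel": joint speeds; "tau": joint torques, N m; "position": TCP position; "tcp_rot": TCP orientation; "force": force on the tool from outside, world axes, zero at the start; "moment": the same for the moment, N m; "opening": opening from 0.0 (shut) to 1.0 (fully open); "grasp_force": force on a finger pad.
Only numpy, scipy, OpenCV 4.12 (cv2) and the standard library are available. Lean on these libraries where they do the work, as an engineer would, in place of code of your own. Each camera call takes 0.05 s, during which the arm holds its last target. There are 200 camera calls.

## Working session

There is one attempt and no reset: what is moved stays moved. The work goes in short steps, Python scripts to look and compute and a tool call to move; the robot and the scene stay as the last step left them, time stands still between calls to the robot, and variables do not carry over. Pictures are saved under pics/ and viewed, at most 10 in all, crops included, and the job is handed in when it is done.

Besides the shell and the picture viewer there is one more tool, called after ">>>" as name([rows], argument=value, ...), one row to a line, values as JSON. send_rows: Moves the arm, as the interface text tells. Its arguments: {"type":"object","properties":{"plan":{"type":"array","items":{"type":"array","items":{"type":"number"}}}},"required":["plan"]}

```bash
mkdir -p pics
cat > h.py <<'E'
import numpy as np, cv2
from rig import read_state, capture, calibration, hand_in, finger_overhang
def pts(c,depth,uv):
    uv=np.array(uv,float).reshape(-1,2)
    K=np.array([[c['fx'],0,c['cx']],[0,c['fy'],c['cy']],[0,0,1]])
    n=cv2.undistortPoints(uv[:,None],K,np.array(c['dist_coeffs'],float))[:,0]
    r=np.c_[n,np.ones(len(n))]@np.array(c['rotation']).T
    return np.array(c['xyz']),r
def world(c,depth,uv):
    o,r=pts(c,depth,uv); uv=np.array(uv,int).reshape(-1,2)
    return o+r*depth[uv[:,1],uv[:,0]][:,None]
def plane(c,uv,z):
    o,r=pts(c,None,uv); return o+r*((z-o[2])/r[:,2])[:,None]
E
python3 - <<'E'
from h import *
s=read_state();print(s, finger_overhang)
for n in ("scene","top"):
    c=calibration(n);im,d=capture(n);cv2.imwrite(f'pics/{n}0.png',im);np.savez(f'{n}0.npz',im=im,d=d)
    print(n,c)
E
```

```text
{'time_s': 0.0, 'joint_positions': array([ 5.84706124e+01,  3.02778558e+01,  8.21573529e+01, -1.31103187e-04,
        6.76904885e+01, -1.02264579e+01]), 'qvel': array([ 0.02555494, -0.10495105,  0.00912575, -0.01273171, -0.01274935,
       -0.04650558]), 'tau': array([ 4.73064738e-04, -4.40032589e+01, -1.76597768e+01,  6.34713890e-02,
        5.81261551e-02, -1.40901511e-04]), 'position': array([0.22660605, 0.5816239 , 0.20177824]), 'tcp_rot': array([[-9.31672747e-01,  3.63296822e-01, -1.14542686e-03],
       [ 3.63298421e-01,  9.31670949e-01, -1.87106468e-03],
       [ 3.87409074e-04, -2.15935174e-03, -9.99997594e-01]]), 'force': array([ 0.26012766, -0.52313509,  0.29385609]), 'moment': array([-0.01939064, -0.0046578 ,  0.02093893]), 'grasp_force': 0.0, 'opening': 1.0026355660260753} 0.014
scene {'fx': 491.4610969558467, 'fy': 491.4610969558467, 'cx': 326.87371600639943, 'cy': 194.9662790549711, 'dist_coeffs': array([-0.08560307,  0.        ,  0.        ,  0.        ,  0.        ]), 'xyz': array([ 0.0161776 , -0.73442359,  1.12089051]), 'rotation': array([[ 0.83678073, -0.42067819,  0.35046808],
       [-0.54726201, -0.62225594,  0.55973371],
       [-0.01738692, -0.66017225, -0.75091298]])}
top {'fx': 482.9579402601948, 'fy': 482.9579402601948, 'cx': 322.2023765848763, 'cy': 210.2241317595379, 'dist_coeffs': array([-0.03272436,  0.        ,  0.        ,  0.        ,  0.        ]), 'xyz': array([0.39778382, 0.03778314, 1.41882408]), 'rotation': array([[ 0.01639822, -0.99421022,  0.10619386],
       [-0.99986035, -0.01664769, -0.00146312],
       [ 0.00322253, -0.10615504, -0.99434437]])}
```

View pics/scene0.png

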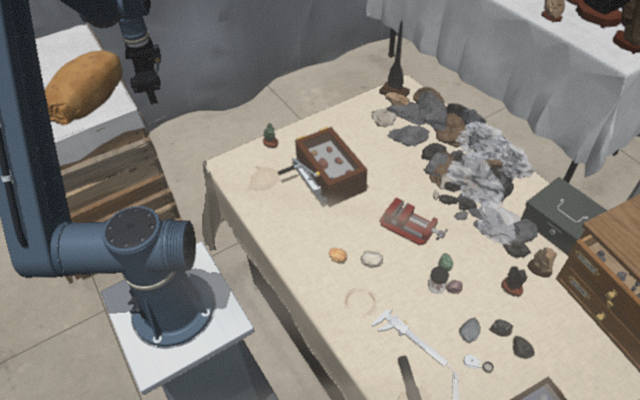

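View pics/top0.png

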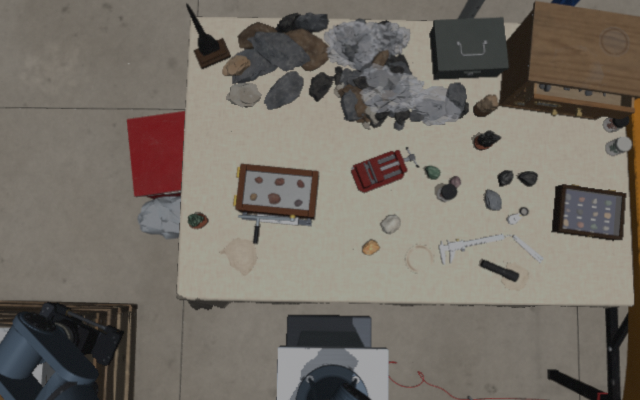

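The scene view shows the case at about (332,163) with the grip at (288,170). In the top view the case is at (278,190), the black grip at (256,232) and the strip at about (283,219). The green stone is at (198,220).

Run:
```python
from h import *
t=np.load('top0.npz');im=t['im'];d=t['d'];c=calibration('top')
crop=im[145:260,175:335];cv2.imwrite('pics/topc.png',cv2.resize(crop,None,fx=5,fy=5,interpolation=cv2.INTER_CUBIC))
hsv=cv2.cvtColor(im,cv2.COLOR_BGR2HSV)
g=(im.max(2)<60)[222:246,248:266];y,x=np.nonzero(g);print('grip px',x.min()+248,x.max()+248,y.min()+222,y.max()+222)
uv=np.c_[x+248,y+222];w=world(c,d,uv);print(np.median(w,0),w.min(0),w.max(0))
b=(hsv[...,1]>110)&(hsv[...,2]<140);b=b.astype(np.uint8);b[:155]=0;b[225:]=0;b[:,:225]=0;b[:,335:]=0
cs,_=cv2.findContours(b,0,2);k=max(cs,key=cv2.contourArea);r=cv2.minAreaRect(k);bx=cv2.boxPoints(r);print(r,bx.tolist())
for z in (0.09,0.096):
    p=plane(c,bx,z);print(p.round(4).tolist(), [np.linalg.norm(p[i]-p[i-1]).round(4) for i in range(4)])
for p in ((240,190),(278,167),(316,193),(275,213),(256,238),(256,228),(278,190),(265,216),(300,220)):print(p,world(c,d,p).round(3))
```

```text
grip px 254 258 226 242
[0.47317642 0.2220402  0.05088997] [0.45020645 0.21666948 0.0442915 ] [0.49591878 0.22870777 0.05636352]
((275.6534729003906, 190.96534729003906), (79.90148162841797, 46.965755462646484), 5.710593223571777) [[233.56436157226562, 210.35643005371094], [238.23764038085938, 163.62376403808594], [317.7425842285156, 171.5742645263672], [313.0693054199219, 218.3069305419922]]
[[0.5352, 0.2812, 0.09], [0.6669, 0.2729, 0.09], [0.648, 0.0501, 0.09], [0.5168, 0.0607, 0.09]] [np.float64(0.2213), np.float64(0.1319), np.float64(0.2236), np.float64(0.1316)]
[[0.5346, 0.2801, 0.096], [0.6657, 0.2718, 0.096], [0.6468, 0.05, 0.096], [0.5163, 0.0606, 0.096]] [np.float64(0.2203), np.float64(0.1313), np.float64(0.2226), np.float64(0.131)]
(240, 190) [[0.592 0.264 0.096]]
(278, 167) [[0.658 0.161 0.098]]
(316, 193) [[0.587 0.054 0.096]]
(275, 213) [[0.529 0.166 0.096]]
(256, 238) [[0.461 0.221 0.055]]
(256, 228) [[0.49  0.223 0.048]]
(278, 190) [[0.594 0.159 0.092]]
(265, 216) [[0.526 0.2   0.032]]
(300, 220) [[0.518 0.1   0.016]]
```

View pics/topc.png

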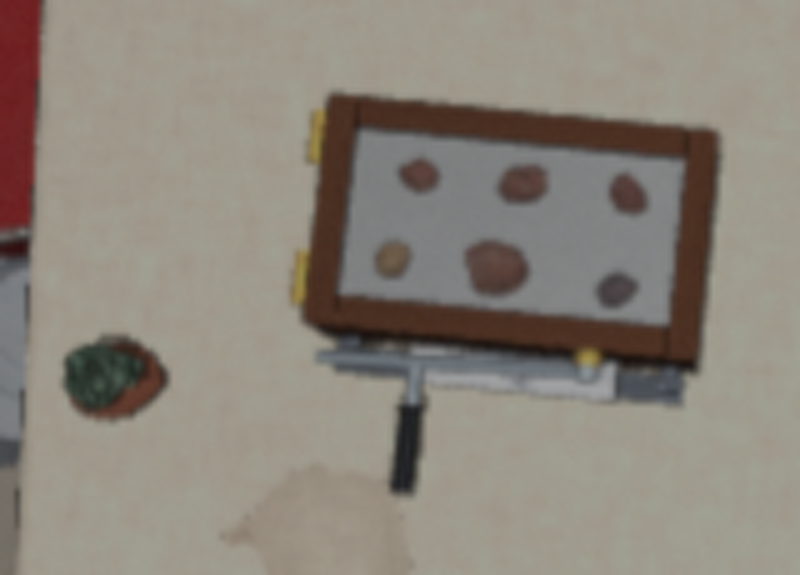

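The crop shows the case upright, turned about 4.8° clockwise. The rod and strip run along its front, the grip is at about (405,445) in the crop, and the green stone is well off to the left. I'll move above the grip and check again from the wrist camera.

>>> send_rows([
  [0, 0, 0, 0, -0.096],
  [0, 0, 0, 0, -0.096],
  [0, 0, 0, 0, -0.096],
  [0, -0.0227, -0.0278, 0, 0],
  [0, -0.0227, -0.0278, 0, 0],
  [0, -0.0227, -0.0278, 0, 0],
  [0, -0.0227, -0.0278, 0, 0],
  [0, -0.0227, -0.0278, 0, 0],
  [0, -0.0227, -0.0278, 0, 0],
  [0, -0.0227, -0.0278, 0, 0],
  [0, -0.0227, -0.0278, 0, 0],
  [0, -0.0227, -0.0278, 0, 0],
  [0, -0.0227, -0.0278, 0, 0],
  [0, -0.0227, -0.0278, 0, 0],
  [0, -0.0227, -0.0278, 0, 0],
  [0, 0, 0, 0, 0],
  [0, 0, 0, 0, 0],
])

```text
time_s: 1.52
position: [0.4714, 0.2254, 0.2024]
tcp_rot: [[-0.996, 0.088, -0.001], [0.088, 0.996, 0.0], [0.001, 0.0, -1.0]]
force: [0.3, 0.5, 0.5]
opening: 1.0
grasp_force: 0.0
```

Run:
```python
from h import *
s=read_state();print(s['time_s'],s['position'],s['tcp_rot'].round(3).tolist())
c=calibration('wrist');im,d=capture('wrist');cv2.imwrite('pics/w1.png',im);np.savez('w1.npz',im=im,d=d,c=np.array([c],dtype=object))
print(c['xyz'],np.array(c['rotation']).round(3).tolist())
```

```text
1.5167 [0.47143889 0.22544415 0.20240333] [[-0.996, 0.088, -0.001], [0.088, 0.996, 0.0], [0.001, 0.0, -1.0]]
[0.39539111 0.23219378 0.38425448] [[0.088, 0.957, 0.278], [0.996, -0.084, -0.024], [0.0, 0.279, -0.96]]
```

View pics/w1.png

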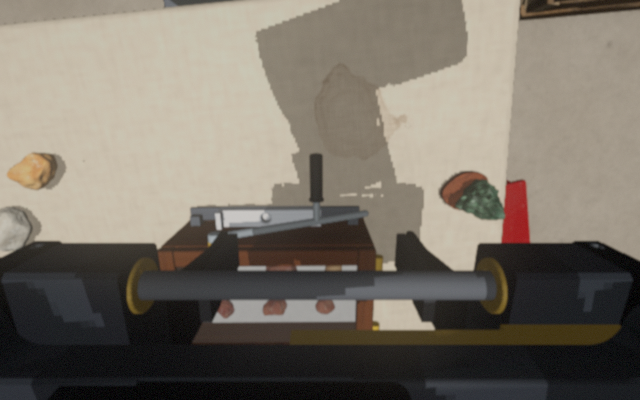

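The wrist view shows the peg from (316,153) to (316,205) and the strip along the front at rows 207–225. A round mark at (265,216) is probably the hole, and there's a lug at about (196,215). I'll zoom in and measure.

Run:
```python
from h import *
t=np.load('w1.npz',allow_pickle=True);im=t['im'];d=t['d'];c=t['c'][0]
cv2.imwrite('pics/w1c.png',cv2.resize(im[145:265,155:385],None,fx=3.4,fy=3.4,interpolation=cv2.INTER_CUBIC))
g=(im.max(2)<60)[140:205,300:332];y,x=np.nonzero(g);uv=np.c_[x+300,y+140]
print('peg',uv.min(0),uv.max(0),[ (x[y==r].mean()+300).round(1) for r in (20,30,40,50)])
for r in (20,30,40,50): print(r+140,plane(c,[(x[y==r].mean()+300,r+140)],.059).round(4), world(c,d,[(x[y==r].mean()+300,r+140)]).round(4))
ct=np.array([.5909,.1656,0]);th=np.radians(-4.8);R=np.array([[np.cos(th),-np.sin(th),0],[np.sin(th),np.cos(th),0],[0,0,1]])
for n,p,z in (('hole',(265,216),.035),('lugL',(190,216),.047),('lugR',(202,214),.047),('stripR',(363,222),.035),('foot',(368,213),.029),('pivot',(211,237),.09)):
    q=plane(c,[p],z);print(n,q.round(4),'case',((q-ct)@R).round(4),world(c,d,[p]).round(4))
```

```text
peg [311 155] [322 201] [np.float64(317.2), np.float64(316.0), np.float64(316.5), np.float64(316.5)]
160 [[0.4491 0.2282 0.059 ]] [[0.4501 0.2281 0.0527]]
170 [[0.4593 0.2261 0.059 ]] [[0.4605 0.226  0.0529]]
180 [[0.4699 0.2257 0.059 ]] [[0.4717 0.2255 0.0512]]
190 [[0.4807 0.2247 0.059 ]] [[0.482  0.2246 0.0538]]
hole [[0.5127 0.1621 0.035 ]] case [[-0.0776 -0.01    0.035 ]] [[0.5164 0.1599 0.024 ]]
lugL [[0.5013 0.0811 0.047 ]] case [[-0.0822 -0.0917  0.047 ]] [[ 0.5166  0.0593 -0.0017]]
lugR [[0.5002 0.0949 0.047 ]] case [[-0.0845 -0.0781  0.047 ]] [[0.5095 0.0827 0.017 ]]
stripR [[0.53   0.2747 0.035 ]] case [[-0.0698  0.1036  0.035 ]] [[0.5374 0.277  0.0159]]
foot [[0.5216 0.2818 0.029 ]] case [[-0.0787  0.11    0.029 ]] [[0.5317 0.2857 0.0006]]
pivot [[0.5114 0.1168 0.09  ]] case [[-0.0751 -0.0553  0.09  ]] [[0.5085 0.1197 0.0975]]
```

View pics/w1c.png

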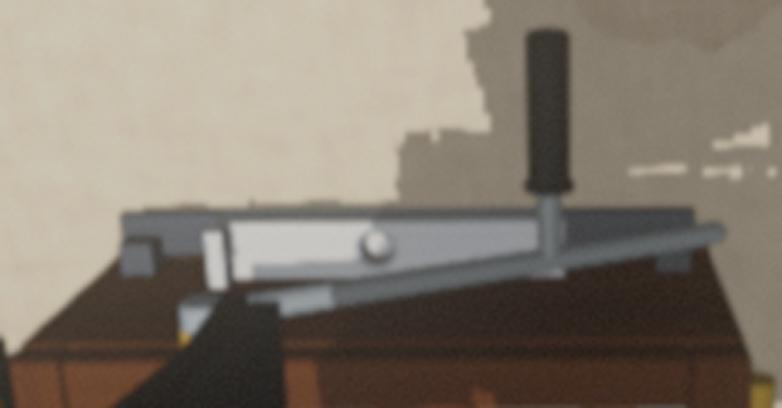

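The crop shows the hole at about (265.6,216.8) px and the lug at about (218,221), some 51 mm to the -y side, which agrees with the 52 mm given. The hole is therefore at case y ≈ -8 mm. Now I'll descend and grasp.

>>> send_rows([
  [0, 0.005, 0, 0.02, 0],
  [0, 0, 0, 0.025, 0],
  [0, 0, 0, 0.025, 0],
  [0, 0, 0, 0.025, 0],
  [0, 0, 0, 0.025, 0],
  [0, 0, 0, 0.02, 0],
  [0, 0, 0, 0.015, 0],
  [0, 0, 0, 0, 0],
  [255, 0, 0, 0, 0],
  [255, 0, 0, 0, 0],
  [255, 0, 0, 0, 0],
  [255, 0, 0, 0, 0],
  [255, 0, 0, 0, 0],
  [255, 0, 0, 0, 0],
  [255, 0, 0, 0, 0],
  [255, 0, 0, 0, 0],
  [255, 0, 0, 0, 0],
])

```text
time_s: 2.98
position: [0.4656, 0.2274, 0.0479]
tcp_rot: [[-0.996, 0.084, 0.0], [0.084, 0.996, 0.0], [-0.0, 0.0, -1.0]]
force: [-0.3, 0.3, -0.5]
opening: 0.402
grasp_force: 0.0
```

```bash
cat >> h.py <<'E'
from numpy import cos,sin,pi
from scipy.optimize import fsolve
piv=lambda L:np.array([110-160*cos(L),90+160*sin(L)])
u=lambda a:np.array([cos(a),-sin(a)])
grip=lambda L,a:piv(L)+110*u(a)
foot=lambda L,a:piv(L)+178*u(a)
def forfoot(y,z): return fsolve(lambda v:foot(*v)-[y,z],[.87,1.57])
def forgrip(y,z,g=(.85,1.5)): return fsolve(lambda v:grip(*v)-[y,z],g)
E
python3 - <<'E'
from h import *
s=read_state();print(s['time_s'],s['position'],s['force'],s['opening'],s['grasp_force'])
for L in np.arange(0,1.01,.1): print(L.round(2),grip(L,L+.35).round(1),foot(L,L+.35).round(1))
for y,z in ((30,50),(8,50),(8,42),(5,35),(0,35),(-5,35),(-10,35),(-15,35),(-20,35),(-7,24.5)):
    v=forfoot(y,z);print('foot',y,z,v.round(3),grip(*v).round(1))
E
```

```text
2.9833 [0.46563639 0.22740222 0.04785222] [-0.25948231  0.3358114  -0.49144711] 0.4019324114730175 0.0
0.0 [53.3 52.3] [117.2  29. ]
0.1 [49.8 58.1] [111.1  28.5]
0.2 [47.  64.3] [104.9  28.7]
0.3 [44.7 70.7] [98.8 29.6]
0.4 [43.1 77.3] [92.9 31. ]
0.5 [42.2 84.1] [87.1 33. ]
0.6 [41.9 90.9] [81.5 35.6]
0.7 [42.4 97.7] [76.2 38.7]
0.8 [ 43.5 104.4] [71.2 42.3]
0.9 [ 45.2 110.9] [66.7 46.4]
1.0 [ 47.6 117.3] [62.5 51. ]
foot 30 50 [1.04  1.565] [ 29.6 118. ]
foot 8 50 [1.027 1.679] [ 15.4 117.6]
foot 8 42 [0.946 1.618] [ 11.2 109.9]
foot 5 35 [0.877 1.586] [  6. 103.]
foot 0 35 [0.875 1.613] [  2.9 102.9]
foot -5 35 [0.873 1.639] [ -0.3 102.8]
foot -10 35 [0.869 1.665] [ -3.6 102.7]
foot -15 35 [0.865 1.69 ] [ -6.9 102.5]
foot -20 35 [0.859 1.715] [-10.3 102.3]
foot -7 24.5 [0.78  1.589] [-5.8 92.5]
```

>>> send_rows([
  [255, 0, -0.001, 0, 0],
  [255, 0, 0, 0, 0],
  [255, 0, 0, 0, 0],
  [255, 0, 0, 0, 0],
  [255, 0, 0, 0, 0],
  [255, 0, 0, 0, 0],
  [255, 0, 0, 0, 0],
  [255, 0, 0, 0, 0],
])

```text
time_s: 3.65
position: [0.4655, 0.2265, 0.0477]
tcp_rot: [[-0.996, 0.084, -0.0], [0.084, 0.996, -0.0], [0.0, -0.0, -1.0]]
force: [0.3, 0.5, -0.4]
opening: 0.005
grasp_force: 0.0
```

Run:
```python
from h import *
c=calibration('wrist');im,d=capture('wrist');np.savez('w2.npz',im=im,d=d,c=np.array([c],dtype=object))
im2,d2=capture('top');im3,_=capture('scene')
a=cv2.resize(im,(640,400));b=cv2.resize(im2[190:260,220:290],(200,200));b=np.hstack([b,cv2.resize(im3[120:220,240:380],(280,200)),np.zeros((200,160,3),np.uint8)])
cv2.imwrite('pics/w2.png',np.vstack([a,b]))
s=read_state();print(s['position'],s['opening'],s['grasp_force'])
```

```text
[0.4654454  0.22648877 0.04773223] 0.008116323107785667 0.0
```

View pics/w2.png

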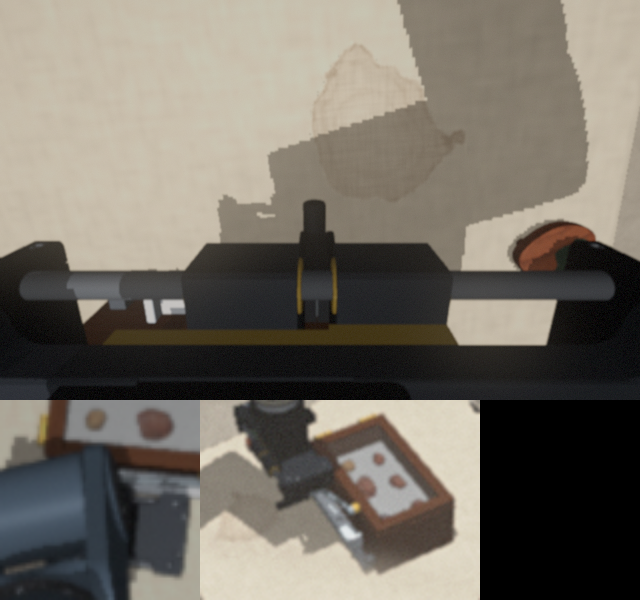

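Run:
```python
from h import *
for f in ('w1','w2'):
    t=np.load(f+'.npz',allow_pickle=True);im=t['im'];d=t['d'];c=t['c'][0]
    for p in ([(316,160),(316,175),(316,190),(350,150)] if f=='w1' else [(314,204),(314,208),(314,215),(314,222),(314,228),(305,236),(325,240),(317,310),(350,210),(270,230)]):
        print(f,p,im[p[1],p[0]],d[p[1],p[0]],world(c,d,[p]).round(4))
    if f=='w2':
        for r in (205,212,220,228):
            x=np.nonzero(im[r,280:350].max(1)<70)[0]+280; print(r,x.min(),x.max(), 'width@d', (x.max()-x.min()+1)/c['fx']*d[r,314])
        print(c['xyz'],c['fx'])
```

```text
w1 (316, 160) [51 57 61] 0.33358744 [[0.45   0.2269 0.0528]]
w1 (316, 175) [50 55 59] 0.33772308 [[0.4658 0.2255 0.0531]]
w1 (316, 190) [48 53 55] 0.34164867 [[0.482  0.2241 0.0538]]
w1 (350, 150) [105 121 131] 0.3832544 [[4.502e-01 2.677e-01 1.000e-04]]
w2 (314, 204) [36 42 45] 0.18726952 [[0.4446 0.2268 0.0507]]
w2 (314, 208) [41 45 50] 0.18708885 [[0.4468 0.2267 0.0515]]
w2 (314, 215) [44 49 52] 0.18788648 [[0.451  0.2263 0.0519]]
w2 (314, 222) [40 44 47] 0.1888726 [[0.4553 0.2259 0.0521]]
w2 (314, 228) [37 41 44] 0.19100112 [[0.4595 0.2256 0.0512]]
w2 (305, 236) [31 39 40] 0.16717735 [[0.4543 0.2215 0.0746]]
w2 (325, 240) [27 33 34] 0.16513391 [[0.4564 0.2317 0.077 ]]
w2 (317, 310) [61 61 56] 0.20920071 [[0.5176 0.2225 0.0492]]
w2 (350, 210) [110 122 131] 0.24262561 [[ 0.4676  0.2519 -0.0009]]
w2 (270, 230) [110 125 133] 0.24554509 [[0.4781 0.1897 0.0006]]
205 304 324 width@d 0.012273522953199605
212 304 324 width@d 0.012201105132216802
220 304 324 width@d 0.01246105308549547
228 304 324 width@d 0.012549068801865501
[0.38926776 0.23293269 0.22954125] 319.6271791276202
```

Run:
```python
from h import *
t=np.load('w2.npz',allow_pickle=True);im=t['im'];d=t['d'];c=t['c'][0]
for r in range(226,336,6):
    print(r,[tuple((world(c,d,[(x,r)])[0]*1000).astype(int)) for x in (298,304,310,318,324,330,337)])
cv2.imwrite('pics/w2c.png',cv2.resize(cv2.convertScaleAbs(im[190:345,240:400],alpha=2.2),None,fx=4.5,fy=3.8,interpolation=cv2.INTER_CUBIC))
```

```text
226 [(np.int64(476), np.int64(211), np.int64(0)), (np.int64(458), np.int64(219), np.int64(48)), (np.int64(457), np.int64(223), np.int64(51)), (np.int64(458), np.int64(228), np.int64(51)), (np.int64(459), np.int64(231), np.int64(49)), (np.int64(479), np.int64(235), np.int64(0)), (np.int64(479), np.int64(241), np.int64(0))]
232 [(np.int64(482), np.int64(210), np.int64(0)), (np.int64(454), np.int64(220), np.int64(68)), (np.int64(461), np.int64(223), np.int64(52)), (np.int64(461), np.int64(227), np.int64(52)), (np.int64(463), np.int64(231), np.int64(48)), (np.int64(455), np.int64(234), np.int64(68)), (np.int64(484), np.int64(240), np.int64(0))]
238 [(np.int64(487), np.int64(210), np.int64(-1)), (np.int64(454), np.int64(221), np.int64(77)), (np.int64(456), np.int64(223), np.int64(73)), (np.int64(456), np.int64(228), np.int64(73)), (np.int64(456), np.int64(231), np.int64(73)), (np.int64(455), np.int64(234), np.int64(77)), (np.int64(489), np.int64(240), np.int64(0))]
244 [(np.int64(428), np.int64(224), np.int64(142)), (np.int64(454), np.int64(221), np.int64(84)), (np.int64(456), np.int64(22
[... 4499 characters left out ...]
41), np.int64(233), np.int64(161))]
328 [(np.int64(446), np.int64(223), np.int64(156)), (np.int64(474), np.int64(220), np.int64(120)), (np.int64(531), np.int64(216), np.int64(48)), (np.int64(531), np.int64(222), np.int64(48)), (np.int64(532), np.int64(225), np.int64(47)), (np.int64(442), np.int64(231), np.int64(162)), (np.int64(442), np.int64(233), np.int64(162))]
334 [(np.int64(442), np.int64(223), np.int64(164)), (np.int64(442), np.int64(225), np.int64(164)), (np.int64(442), np.int64(226), np.int64(164)), (np.int64(442), np.int64(228), np.int64(164)), (np.int64(442), np.int64(230), np.int64(164)), (np.int64(442), np.int64(231), np.int64(164)), (np.int64(442), np.int64(233), np.int64(165))]
```

View pics/w2c.png

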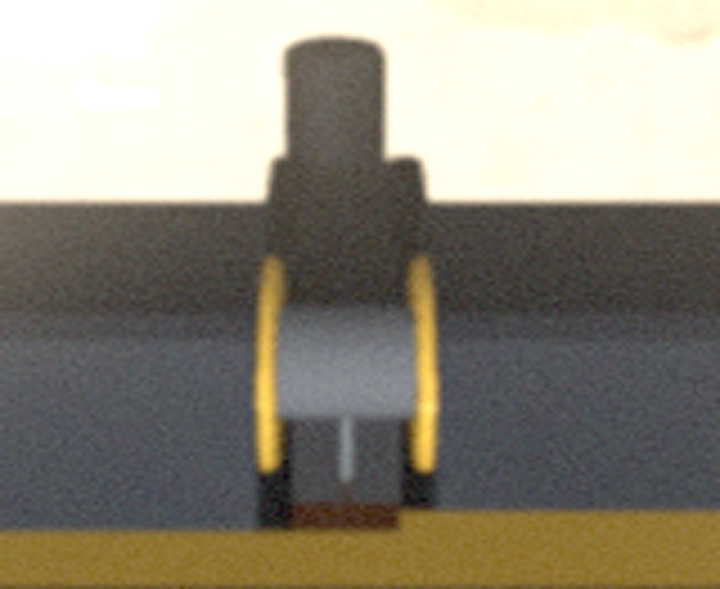

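The crop shows the closed fingers ending at about row 231, above the peg, and the peg hasn't moved. I'll check where the fingertips sit relative to the TCP using the open-gripper picture.

Run:
```python
from h import *
for f,T in (('w1',(.4714,.2254,.2024)),('w2',(.4655,.2265,.0477))):
    t=np.load(f+'.npz',allow_pickle=True);im=t['im'];d=t['d'];c=t['c'][0]
    K=np.array([[c['fx'],0,c['cx']],[0,c['fy'],c['cy']],[0,0,1]]);R=np.array(c['rotation'])
    ex=np.array([-.9963,.086,0]);ey=np.array([.086,.9963,0]);ez=np.array([0,0,-1.])
    ro=cv2.Rodrigues(R.T)[0];tv=-R.T@c['xyz']
    h=.0475 if f=='w1' else .0
    for k in (0.014,-.016):
      for sy in (-1,1):
        P=np.array(T)+ex*.0095+ey*sy*h+ez*k
        print(f,'tip?',k,cv2.projectPoints(P[None],ro,tv,K,c['dist_coeffs'])[0].ravel().round(1))
    vv,uu=np.mgrid[200:345:3,150:480:3];uv=np.c_[uu.ravel(),vv.ravel()]
    w=world(c,d,uv)-np.array(T);q=np.c_[w@ex,w@ey,w@ez]
    m=(im[uv[:,1],uv[:,0]].max(1)<75)&(abs(q[:,0])<.02)&(abs(q[:,1])<.07)
    print(f,'lowest tool z of dark points',np.sort(q[m][:,2])[-8:].round(3)); i=np.argsort(q[m][:,2])[-8:];print(q[m][i].round(3).tolist(),uv[m][i].tolist())
    print(d[:, :][345:].max(), (d==0).mean())
```

```text
w1 tip? 0.014 [242.8 213. ]
w1 tip? 0.014 [389.7 212.7]
w1 tip? -0.016 [230.9 230.4]
w1 tip? -0.016 [401.6 230.1]
w1 lowest tool z of dark points [-0.022 -0.022 -0.022 -0.021 -0.021 -0.021 -0.02  -0.02 ]
[[0.01, -0.049, -0.022], [-0.0, -0.043, -0.022], [0.001, 0.044, -0.022], [-0.001, 0.044, -0.021], [0.005, -0.043, -0.021], [0.003, -0.043, -0.021], [0.001, -0.044, -0.02], [0.006, -0.043, -0.02]] [[225, 233], [237, 251], [396, 248], [396, 251], [237, 242], [237, 245], [237, 248], [237, 239]]
0.0732276 0.00400390625
w2 tip? 0.014 [316.4 212.9]
w2 tip? 0.014 [316.4 212.9]
w2 tip? -0.016 [316.4 230.4]
w2 tip? -0.016 [316.4 230.4]
w2 lowest tool z of dark points [-0.001 -0.001 -0.001 -0.001 -0.001 -0.    -0.     0.   ]
[[0.002, 0.005, -0.001], [0.013, 0.005, -0.001], [0.011, 0.005, -0.001], [0.015, 0.005, -0.001], [0.019, 0.004, -0.001], [0.003, 0.005, -0.0], [0.009, 0.005, -0.0], [0.007, 0.005, 0.0]] [[324, 233], [324, 215], [324, 218], [324, 212], [324, 206], [324, 230], [324, 221], [324, 224]]
0.07376441 0.0038046875
```

Both pictures put the fingertips about 18 mm behind the nominal TCP, so they closed above the peg. I'll open part way, go 31 mm lower and close again.

>>> send_rows([
  [110, 0, 0, 0, 0],
  [110, 0, 0, 0, 0],
  [110, 0, 0, 0, 0],
  [110, 0, 0, 0, 0],
  [110, 0, 0, 0, 0],
  [110, 0, 0, 0, 0],
  [110, 0, 0, 0, 0],
  [110, 0, 0, 0, 0],
  [110, 0, 0, 0.01, 0],
  [110, 0, 0, 0.01, 0],
  [110, 0, 0, 0.006, 0],
  [110, 0, 0, 0.005, 0],
  [110, 0, 0, 0, 0],
])

```text
time_s: 4.88
position: [0.4644, 0.2262, 0.0152]
tcp_rot: [[-0.996, 0.084, -0.003], [0.084, 0.996, -0.001], [0.003, -0.001, -1.0]]
force: [-0.3, 0.3, 0.4]
opening: 0.569
grasp_force: 0.0
```

>>> send_rows([
  [255, 0, 0, 0, 0],
  [255, 0, 0, 0, 0],
  [255, 0, 0, 0, 0],
  [255, 0, 0, 0, 0],
  [255, 0, 0, 0, 0],
  [255, 0, 0, 0, 0],
  [255, 0, 0, 0, 0],
  [255, 0, 0, 0, 0],
  [255, 0, 0, 0, 0],
  [255, 0, 0, 0, 0],
])

```text
time_s: 5.72
position: [0.4655, 0.2252, 0.0171]
tcp_rot: [[-0.997, 0.082, -0.0], [0.082, 0.997, -0.002], [0.0, -0.002, -1.0]]
force: [0.9, -6.2, 2.8]
opening: 0.147
grasp_force: 30.0
```

>>> send_rows([
  [255, 0, -0.003, 0, 0],
  [255, 0, -0.0018, -0.0029, 0],
  [255, 0, -0.0017, -0.0029, 0],
  [255, 0, -0.0014, -0.0031, 0],
  [255, 0, -0.0014, -0.0031, 0],
  [255, 0, -0.0012, -0.0032, 0],
  [255, 0, -0.0011, -0.0032, 0],
  [255, 0, -0.0008, -0.0033, 0],
  [255, 0, -0.0008, -0.0033, 0],
  [255, 0, 0, 0, 0],
])

```text
time_s: 6.55
position: [0.4646, 0.2158, 0.0417]
tcp_rot: [[-0.996, 0.085, 0.001], [0.085, 0.996, 0.004], [-0.001, 0.004, -1.0]]
force: [0.0, 10.4, -6.9]
opening: 0.149
grasp_force: 30.0
```

>>> send_rows([
  [255, 0, -0.0004, -0.0034, 0],
  [255, 0, -0.0004, -0.0034, 0],
  [255, 0, -0.0001, -0.0034, 0],
  [255, 0, -0.0001, -0.0034, 0],
  [255, 0, 0.0002, -0.0034, 0],
  [255, 0, 0.0003, -0.0034, 0],
  [255, 0, 0.0005, -0.0034, 0],
  [255, 0, 0.0005, -0.0033, 0],
  [255, 0, 0, 0, 0],
])

```text
time_s: 7.3
position: [0.4646, 0.2155, 0.0684]
tcp_rot: [[-0.996, 0.085, 0.001], [0.085, 0.996, 0.003], [-0.001, 0.003, -1.0]]
force: [0.9, 5.8, -6.8]
opening: 0.153
grasp_force: 30.0
```

Run:
```python
from h import *
s=read_state();print(s['time_s'],s['position'],s['force'],s['moment'],s['opening'])
c=calibration('wrist');im,d=capture('wrist');im2,_=capture('scene')
np.savez('w3.npz',im=im,d=d,c=np.array([c],dtype=object))
cv2.imwrite('pics/w3.png',np.vstack([cv2.convertScaleAbs(im[100:345,120:500],alpha=1.3),cv2.resize(im2[100:220,230:390],(380,285),interpolation=cv2.INTER_CUBIC)]))
```

```text
7.3 [0.46458306 0.21553413 0.06836802] [ 0.93049064  5.81142335 -6.80899904] [ 0.87195818 -0.12445748 -0.01009085] 0.1533501452320062
```

View pics/w3.png

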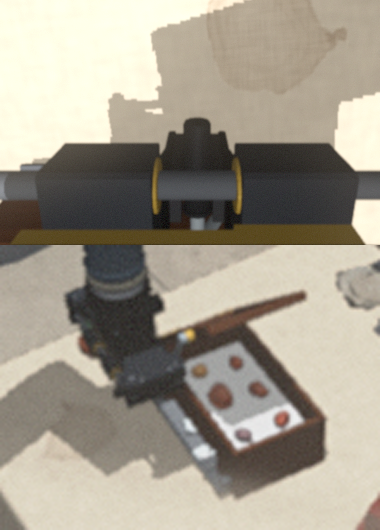

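The scene view shows the lid raised to about 0.8 rad, and the moves so far match the arc. Next I'll lift slightly more and swing the foot over the strip.

>>> send_rows([
  [255, 0, 0, -0.003, 0],
  [255, 0, 0, -0.003, 0],
  [255, 0, -0.001, -0.002, 0],
  [255, 0, -0.002, -0.0007, 0],
  [255, 0, -0.002, -0.0007, 0],
  [255, 0, -0.002, -0.0007, 0],
  [255, 0, -0.002, -0.0007, 0],
  [255, 0, -0.002, -0.0006, 0],
  [255, 0, -0.002, -0.0006, 0],
  [255, 0, -0.002, 0, 0],
  [255, 0, -0.002, 0, 0],
  [255, 0, -0.002, 0, 0],
  [255, 0, -0.002, 0, 0],
  [255, 0, -0.002, 0, 0],
  [255, 0, 0, 0, 0],
])

```text
time_s: 8.65
position: [0.4625, 0.1903, 0.081]
tcp_rot: [[-0.996, 0.084, 0.0], [0.084, 0.996, -0.0], [-0.0, -0.0, -1.0]]
force: [1.5, 1.6, -5.7]
opening: 0.15
grasp_force: 30.0
```

```bash
cat >> h.py <<'E'
def est():
    s=read_state();p=s['position'];ey=np.array([.0837,.9965,0])
    gy=53.3+1000*(p-np.array([.4655,.2256,0]))@ey; gz=52.3+1000*(p[2]-.0171)
    v=forgrip(gy,gz);print('t',s['time_s'],'grip',gy.round(1),gz.round(1),'L,a',v.round(3),'foot',foot(*v).round(1),'F',s['force'].round(1),'M',s['moment'].round(2),s['opening'])
E
python3 - <<'E'
from h import *
est()
E
```

```text
t 8.65 grip 17.9 116.2 L,a [1.015 1.641] foot [13.1 48.4] F [ 1.5  1.6 -5.7] M [ 0.06 -0.25  0.05] 0.14982317943322365
```

>>> send_rows([
  [255, 0, -0.0015, 0.001, 0],
  [255, 0, -0.0015, 0.001, 0],
  [255, 0, -0.0015, 0.001, 0],
  [255, 0, -0.0015, 0.001, 0],
  [255, 0, -0.0015, 0.001, 0],
  [255, 0, -0.0015, 0.001, 0],
  [255, 0, -0.001, 0.001, 0],
  [255, 0, 0, 0.001, 0],
  [255, 0, 0, 0, 0],
  [255, 0, 0, 0, 0],
])

```text
time_s: 9.48
position: [0.462, 0.1816, 0.0741]
tcp_rot: [[-0.996, 0.084, 0.001], [0.084, 0.996, 0.001], [-0.001, 0.001, -1.0]]
force: [-0.5, 4.9, 5.0]
opening: 0.149
grasp_force: 30.0
```

Run:
```python
from h import *
est()
```

```text
t 9.4833 grip 9.2 109.3 L,a [0.939 1.628] foot [ 5.3 41.4] F [-0.5  4.9  5. ] M [0.7  0.09 0.1 ] 0.14939765239152164
```

>>> send_rows([
  [255, 0, 0, -0.001, 0],
  [255, 0, 0, 0, 0],
])

```text
time_s: 9.65
position: [0.4619, 0.1812, 0.0744]
tcp_rot: [[-0.996, 0.084, 0.001], [0.084, 0.996, 0.0], [-0.001, 0.001, -1.0]]
force: [1.4, 3.4, 0.7]
opening: 0.15
grasp_force: 30.0
```

Run:
```python
from h import *
est()
c=calibration('wrist');im,d=capture('wrist');im2,_=capture('scene');est()
cv2.imwrite('pics/w4.png',np.vstack([cv2.convertScaleAbs(im[100:345,120:500],alpha=1.3),cv2.resize(im2[130:220,260:380],(380,285),interpolation=cv2.INTER_CUBIC)]))
```

```text
t 9.65 grip 8.8 109.6 L,a [0.942 1.635] foot [ 4.4 41.8] F [1.4 3.4 0.7] M [ 0.54 -0.12  0.05] 0.15006442365575842
t 9.75 grip 8.7 109.5 L,a [0.941 1.635] foot [ 4.4 41.6] F [0.5 3.7 2.1] M [ 0.59 -0.13  0.1 ] 0.14582492303511355
```

View pics/w4.png

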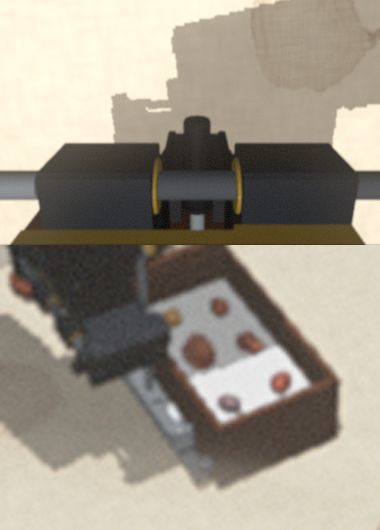

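Contact is confirmed: the tool moved only 0.3 mm for a 1 mm command while the force fell 4 N. I'll now slide along the strip towards -y in small steps with light pressure.

>>> send_rows([
  [255, 0, -0.001, 0, 0],
  [255, 0, -0.001, 0, 0],
  [255, 0, -0.001, 0, 0],
  [255, 0, -0.001, 0, 0],
  [255, 0, 0, 0, 0],
])

```text
time_s: 10.17
position: [0.4618, 0.1786, 0.0741]
tcp_rot: [[-0.996, 0.085, 0.001], [0.085, 0.996, 0.003], [-0.001, 0.003, -1.0]]
force: [0.8, 10.1, 0.6]
opening: 0.152
grasp_force: 30.0
```

Run:
```python
from h import *
est()
```

```text
t 10.1667 grip 6.1 109.3 L,a [0.937 1.654] foot [ 0.5 41.6] F [ 0.8 10.1  0.6] M [ 1.39 -0.07  0.12] 0.15180434875052978
```

>>> send_rows([
  [255, 0, -0.001, 0, 0],
  [255, 0, -0.001, 0, 0],
  [255, 0, -0.001, 0, 0],
  [255, 0, -0.001, 0, 0],
  [255, 0, 0, 0, 0],
])

```text
time_s: 10.58
position: [0.4611, 0.1725, 0.0735]
tcp_rot: [[-0.996, 0.084, -0.0], [0.084, 0.996, -0.001], [0.0, -0.001, -1.0]]
force: [1.8, 2.2, -4.5]
opening: 0.147
grasp_force: 30.0
```

Run:
```python
from h import *
est()
```

```text
t 10.5833 grip 0.0 108.7 L,a [0.925 1.696] foot [-8.5 41.2] F [ 1.8  2.2 -4.5] M [ 0.16 -0.46  0.09] 0.14744946022445293
```

The forces dropped: the tool carries the lid's weight again, so the foot is probably over the hole. I'll lower gently along the drop-in path.

>>> send_rows([
  [255, 0, -0.0004, 0.001, 0],
  [255, 0, -0.0004, 0.001, 0],
  [255, 0, -0.0003, 0.0005, 0],
  [255, 0, 0, 0, 0],
])

```text
time_s: 10.92
position: [0.461, 0.1715, 0.0712]
tcp_rot: [[-0.996, 0.084, 0.0], [0.084, 0.996, -0.0], [-0.0, -0.0, -1.0]]
force: [2.2, 0.7, -4.7]
opening: 0.152
grasp_force: 30.0
```

Run:
```python
from h import *
est()
```

```text
t 10.9167 grip -1.0 106.4 L,a [0.904 1.681] foot [-8.5 38.8] F [ 2.2  0.7 -4.7] M [-0.08 -0.43  0.07] 0.15239323817502418
```

>>> send_rows([
  [255, 0, -0.0004, 0.001, 0],
  [255, 0, -0.0004, 0.001, 0],
  [255, 0, -0.0004, 0.001, 0],
  [255, 0, 0, 0, 0],
])

```text
time_s: 11.25
position: [0.4609, 0.1703, 0.0683]
tcp_rot: [[-0.997, 0.084, 0.0], [0.084, 0.997, -0.0], [-0.0, -0.0, -1.0]]
force: [2.7, -1.8, -3.6]
opening: 0.147
grasp_force: 30.0
```

Run:
```python
from h import *
est()
```

```text
t 11.25 grip -2.2 103.5 L,a [0.878 1.661] foot [-8.3 35.8] F [ 2.7 -1.8 -3.6] M [-0.26 -0.44  0.09] 0.1474090235932713
```

>>> send_rows([
  [255, 0, -0.0005, 0.001, 0],
  [255, 0, -0.0005, 0.001, 0],
  [255, 0, -0.0005, 0.001, 0],
  [255, 0, 0, 0, 0],
])

```text
time_s: 11.58
position: [0.4609, 0.1691, 0.0652]
tcp_rot: [[-0.996, 0.084, 0.0], [0.084, 0.996, 0.0], [-0.0, 0.0, -1.0]]
force: [2.4, -0.5, -1.8]
opening: 0.153
grasp_force: 30.0
```

Run:
```python
from h import *
est()
```

```text
t 11.5833 grip -3.4 100.4 L,a [0.85  1.641] foot [-8.2 32.6] F [ 2.4 -0.5 -1.8] M [-0.06 -0.44  0.01] 0.15315720325829885
```

>>> send_rows([
  [255, 0, -0.0005, 0.001, 0],
  [255, 0, -0.0004, 0.0007, 0],
  [255, 0, 0, 0, 0],
])

```text
time_s: 11.83
position: [0.4608, 0.1683, 0.0636]
tcp_rot: [[-0.996, 0.084, 0.0], [0.084, 0.996, 0.0], [-0.0, 0.0, -1.0]]
force: [3.2, -0.6, -1.2]
opening: 0.152
grasp_force: 30.0
```

Run:
```python
from h import *
est()
```

```text
t 11.8333 grip -4.2 98.8 L,a [0.835 1.633] foot [-8.4 31. ] F [ 3.2 -0.6 -1.2] M [ 0.03 -0.41  0.09] 0.15228512837462213
```

>>> send_rows([
  [255, 0, -0.0004, 0.0008, 0],
  [255, 0, -0.0002, 0.0005, 0],
  [255, 0, 0, 0, 0],
])

```text
time_s: 12.08
position: [0.4609, 0.1681, 0.0631]
tcp_rot: [[-0.996, 0.084, 0.001], [0.084, 0.996, 0.001], [-0.001, 0.001, -1.0]]
force: [1.1, 0.8, 5.8]
opening: 0.148
grasp_force: 30.0
```

Run:
```python
from h import *
est()
```

```text
t 12.0833 grip -4.4 98.3 L,a [0.83  1.629] foot [-8.4 30.4] F [1.1 0.8 5.8] M [ 0.32 -0.14  0.04] 0.14801418250435128
```

The foot bottomed 11 mm below the strip top, so it's home. I'll relax the pressure, release, and withdraw along the peg axis.

>>> send_rows([
  [255, 0, 0, -0.0008, 0],
  [255, 0, 0, 0, 0],
  [255, 0, 0, 0, 0],
  [120, 0, 0, 0, 0],
  [120, 0, 0, 0, 0],
  [120, 0, 0, 0, 0],
  [120, 0, 0, 0, 0],
  [120, 0, 0, 0, 0],
  [120, 0, 0, 0, 0],
  [120, 0, 0, 0, 0],
  [120, 0, 0, 0, 0],
])

```text
time_s: 13.0
position: [0.4604, 0.1677, 0.0631]
tcp_rot: [[-0.996, 0.084, -0.0], [0.084, 0.996, -0.0], [0.0, -0.0, -1.0]]
force: [0.3, -0.7, 0.3]
opening: 0.523
grasp_force: 0.0
```

>>> send_rows([
  [120, 0.005, 0, 0, 0],
  [120, 0.01, 0, 0, 0],
  [120, 0.01, 0, 0, 0],
  [120, 0.01, 0, 0, 0],
  [120, 0.01, 0, 0, 0],
  [120, 0.01, 0, 0, 0],
  [120, 0, 0, -0.02, 0],
  [120, 0, 0, -0.02, 0],
  [120, 0, 0, -0.02, 0],
  [120, 0, 0, 0, 0],
  [120, 0, 0, 0, 0],
])

```text
time_s: 13.92
position: [0.4058, 0.1725, 0.1239]
tcp_rot: [[-0.997, 0.083, 0.002], [0.083, 0.997, 0.0], [-0.002, 0.001, -1.0]]
force: [-0.3, -0.5, -0.2]
opening: 0.53
grasp_force: 0.0
```

Run:
```python
from h import *
s=read_state();print(s['time_s'],s['force'])
c=calibration('wrist');im,d=capture('wrist');im2,_=capture('scene')
np.savez('w5.npz',im=im,d=d,c=np.array([c],dtype=object))
cv2.imwrite('pics/w5.png',np.vstack([cv2.convertScaleAbs(im[100:345,120:500],alpha=1.3),cv2.resize(im2[110:220,230:377],(380,285),interpolation=cv2.INTER_CUBIC)]))
```

```text
13.9167 [-0.2581374  -0.46943344 -0.2392847 ]
```

View pics/w5.png

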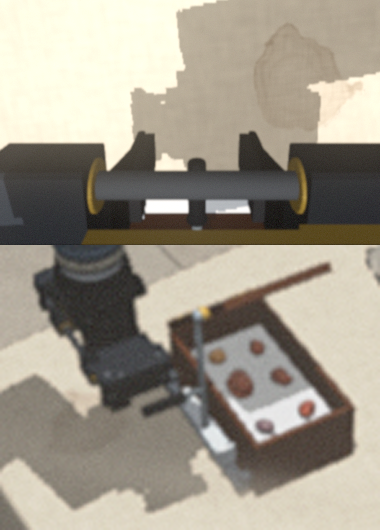

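The view shows the lid propped, the rod standing near-vertical in the strip, and the gripper clear. I'll check that it stays still, then hand in.

>>> send_rows([
  [120, 0.01, 0, -0.01, 0],
  [120, 0, 0, -0.01, 0],
  [120, 0, 0, 0, 0],
  [120, 0, 0, 0, 0],
  [120, 0, 0, 0, 0],
  [120, 0, 0, 0, 0],
  [120, 0, 0, 0, 0],
  [120, 0, 0, 0, 0],
  [120, 0, 0, 0, 0],
  [120, 0, 0, 0, 0],
])

```text
time_s: 14.85
position: [0.3957, 0.1731, 0.143]
tcp_rot: [[-0.996, 0.084, -0.0], [0.084, 0.996, -0.0], [0.0, -0.0, -1.0]]
force: [-0.3, 0.4, 0.7]
opening: 0.529
grasp_force: 0.0
```

Run:
```python
from h import *
def b():
    im,_=capture('scene');h=cv2.cvtColor(im,cv2.COLOR_BGR2HSV)[110:160,295:320];m=(h[...,0]>18)&(h[...,0]<32)&(h[...,1]>110)&(h[...,2]>110);y,x=np.nonzero(m);return len(x),x.mean()+295,y.mean()+110
print(b())
for i in range(8):capture('scene')
r=b();print(r,read_state()['force'])
print(hand_in())
```

```text
(10, np.float64(309.1), np.float64(135.7))
(10, np.float64(309.3), np.float64(135.5)) [0.07599763 0.76611818 0.15695258]
the job is handed in; nothing more can be done
None
```

The lid stands propped with the rod's foot seated in the hole, about 11 mm below the strip top. The gripper is clear and the job was handed in at about 15 s; the judge returned no verdict.

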